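# Screw a V-rest round to its hidden index socket and pin it

## Robot

A 7-joint arm with a two-finger parallel gripper is mounted at the origin on the work surface; the furniture and walls round the work are solid. World frame = base frame: x ahead of the robot, y to its left, z up, the work surface at z = 0. Lengths are in m, angles in rad, forces in N, time in s.
With the tool pointing down it reaches from about 0.4 to 0.85 m from the base axis. Payload 4.5 kg.
Tool frame: the origin (TCP) lies where the fingers leave the gripper's body, on its centre line; the fingertips stand 64 mm ahead of it and the grasp point (between the pads) lies 45 mm ahead of it; z points along the fingers, y is the direction in which the jaws open and shut (so a half turn about z gives the same grasp; the last joint's range is limited). The gripper opens to 88 mm and grips with 3 to 60 N. Pads are 18 mm wide; open, the fingers measure 123 mm over their backs; the gripper's body (75 mm by 187 mm) begins 45 mm behind the grasp point.
Start: joints at [-1.247, 0.689, -0.195, 1.565, 0.157, 0.902, -0.215], TCP at [0.179, 0.599, 0.303] pointing down, gripper open.
Joint ranges: [-3.01, 3.01], [-0.46, 2.08], [-1.47, 1.51], [0.13, 2.56], [-1, 4.14], [0.04, 2.09], [-2.66, 2.66]. Speed limits (rad/s): [2.57, 2.57, 3.14, 3.14, 3.14, 3.14, 3.14].

## Interface

Orientations are given as a unit quaternion [x, y, z, w].
In Python, from plant import monitor, snapshot, workorder, finder gives the robot as it stands.
- The arm moves only by the tool carry_out, never from a script. Its argument "motion" is one flat list of numbers, 6 for each row, row after row: the shift along the tool's x, y, z in cm, then the turn, a rotation vector about the tool's x, y, z in rad. In form: [x, y, z, rx, ry, rz, x, y, z, rx, ry, rz, ...]. A call has 1 to 8 rows; each row shifts and turns the commanded pose from where the row before left it, along the tool's axes as they then stand; what a row does not reach is not made up. A row lasts 1/8 s, in which the tool goes at most 62.5 mm and 10.7 degrees, less where a joint would pass 70% of its speed; a pose out of reach is approached as far as the arm can. A call with a gripper value outside its range is refused whole. "hand" is the finger opening in cm, from 0 to 8.81, set as the call begins (left out, the last holds). The fingers move at their own pace and stop on an object; "grip_force" is the grip in N (left out, the last holds). Time passes only in rows, so rows that do not move let the fingers close. It gives the time, the measured TCP pose, the force and the opening at its end, in the units of the state.
- monitor.get_state(): the state, without advancing time (a new reading comes with each control period).
- snapshot(name): name is "scene" or "top" or "wrist"; returns a dict with "frame" (384x512x3 uint8, red, green, blue), "range_z" (384x512 float32, m along the optical axis (not along the pixel's ray), 0 where there is no reading), "fx", "fy", "cx", "cy" (pixels), "rvec" (rotation vector, rad) and "tvec" (3), from world to camera coordinates, as OpenCV has them; the wrist camera has in their place "hand_eye" (4x4, takes a point from camera to tool coordinates, whose origin is the TCP and whose axes are the flange's). Camera axes: x right, y down, z forward; pixel columns grow to the right and rows downward; lengths in m; the calibration is good to about 2 mm. The wrist camera is an equidistant fisheye: a pixel r from the principal point sees the ray r / f radians off the axis. A picture is of the moment at which its call begins: read the wrist's pose just before it.
- workorder.finish_job(): hands the job in, once; it reports no verdict.
Trained networks look in a picture, given as the dict that the camera call returned (one of the last four; its "shot" number tells which), for a name from the list of things; names that differ only in an ending like _2 or _b are one class to them, and where a whole thing is asked for, a point or a joint stands for the part that bears it (a point fixed in the world has none). Each returns a list of dicts, best first, with "p" (0 to 1); they miss things now and then, are a little off and sometimes report something else, mostly with a low value. They report only what shows in the picture. A call takes as long as a camera call.
- finder.masks_of(picture, thing): "pixels" (384x512 bool, what is visible of it) and "extent" ([left, top, right, bottom] in pixels, round what is visible of it).
The state is a dict: "clock": time; "q": joint angles; "qd": joint speeds; "joint_torque": joint torques, N m; "tool_pos": TCP position; "eef_rot": TCP orientation; "contact_force": force on the tool from outside, world axes, zero at the start; "moment": the same for the moment, N m; "opening": opening from 0.0 (shut) to 1.0 (fully open).
Only numpy, scipy, OpenCV 4.12 (cv2) and the standard library are available. Lean on these libraries where they do the work, as an engineer would, in place of code of your own. Each camera call takes 0.05 s, during which the arm holds its last target. There are 200 camera calls.

## Task

The V-topped work rest screws down on a thread and is locked by the loose index pin. Take the pin from its block, stand it in the hole of the rest's square plate and screw the plate clockwise, seen from above, to the raised mark on the foot and then 6 to 40 degrees more, feeling gently with the pin until it drops into the hidden socket; press it fully home and let go. Never force the pin against the rest, do not screw more than 50 degrees past the mark, and leave the jar, spanner and timber alone.

Things in the scene. Friction and masses are not known exactly. Their poses are not given: they have to be found in the camera images.
- rest: Work rest, fixed to the table: dark round foot 184 mm across, 14 mm high, carrying an index disc and a square plate with a V saddle. Origin at the centre of its underside, on the vertical screw axis; its -x points to the raised mark
- mark (a point): top of the raised steel mark on the foot: a rib 22 mm long, 4 mm wide, pointing at the screw axis; this point is 77 mm from the axis, 18 mm above the table
- disc_top (a point): centre of the flat top of the fixed steel index disc, 112 mm across, on the screw axis, 46 mm above the table. Under the plate it hides one blind socket, 11.6 mm wide, 24 mm deep, 44 mm from the axis, 6 to 40 degrees (0.10 to 0.70 rad) clockwise of the mark: the exact angle differs each time, is not measured and must be felt with the pin
- saddle (a joint): turn of the screwed-on square plate, rad: 0 when its hole and pointer stand over the mark, growing clockwise seen from above (screws down, 4 mm a turn). It starts 0.6 to 1.2 rad short (negative). Thread friction 0.12 N m holds it where it is left; no stop near the mark. The pin can serve as crank
- saddle_hole (a point): mouth of the hole in the steel plate, on its top, 58 mm above the table. Plate 112 mm square, 10 mm thick, 2 mm above the index disc; through hole 12 mm wide, 44 mm from the axis towards the side with a small pointer nib. Mid plate: dark steel V saddle, 34 mm square on a 42 mm round collar, 28 mm above the plate
- pin: index pin, loose, upright, 0.06 to 0.12 kg: black round grip 22 mm in diameter, 40 mm tall, over a steel shank 10 mm in diameter, 30 mm long with a 1 mm chamfer at the tip. Origin on its axis at the shoulder (underside of the grip), z up the grip. Standing in the plate's hole on the index disc its shoulder is 18 mm above the plate; fully home the shoulder rests on the plate
- pin_block: dark steel parking block, 60 x 60 x 36 mm, fixed to the table, in whose 12 mm bore the pin stands at the start with its shoulder on the block's top; origin at the centre of the underside
- jar: metal-grey jar of nuts, 60 mm in diameter, 89 mm tall, bystander; origin at the centre of its underside
- spanner: combination spanner 154 x 34 x 8 mm lying flat, bystander; origin at the centre of its underside
- timber: brown timber offcut 170 x 40 x 20 mm lying flat, bystander; origin at the centre of its underside

How it is judged:
On the way, in this order (a step that is already met when the one before it is completed fails the run):
1. the plate has been screwed round to the mark (value of joint saddle above -0.03 rad), for 0.05 s.
2. the pin is fully home through the plate (z of pin in the frame of saddle_hole below 0.003 m and horizontal distance between pin and saddle_hole below 0.004 m), for 0.2 s.
At the end, for the whole second after the job is handed in: The pin stands upright (within 7 degrees) through the plate's hole (within 4 mm) with its shoulder on the plate (gap under 3 mm), so its tip is in the hidden socket and the plate stands 2 to 45 degrees clockwise of the mark; pin released and at rest (all of step 2 and angle between pin's own z axis and vertical below 0.12 rad and value of joint saddle between 0.03 and 0.78 rad and linear speed of pin below 0.02 m/s); the robot touches nothing.
It fails at once if the pin is pressed against the rest with more than 40 N (contact force between pin and rest above 40 N).
It fails at once if the plate is screwed more than 52 degrees past the mark (value of joint saddle above 0.91 rad).
It fails at once if the jar is moved by more than 3 cm (distance of jar from where it was at the start of the episode above 0.03 m).
It fails at once if the spanner is moved by more than 3 cm (distance of spanner from where it was at the start of the episode above 0.03 m).
It fails at once if the timber is moved by more than 3 cm (distance of timber from where it was at the start of the episode above 0.03 m).
It also fails if it takes over 64 s, if anything falls off the work surface, if the arm or the gripper's body presses on something with over 40 N, if the wrist force passes 120 N, or if a joint passes its speed limit or range.

## Working session

There is one attempt and no reset: what is moved stays moved. The work goes in short steps, Python scripts to look and compute and a tool call to move; the robot and the scene stay as the last step left them, time stands still between calls to the robot, and variables do not carry over. Pictures are saved under pics/ and viewed, about 8 in all and at most 12, crops included, and the job is handed in when it is done.

Besides the shell and the picture viewer there is one more tool, called after ">>>" as a command line: name --argument value ..., lists and objects as JSON in quotes. carry_out: Moves the arm, as the interface text tells. Its arguments: {"type":"object","properties":{"motion":{"type":"array"},"hand":{"type":"number"},"grip_force":{"type":"number"}},"required":["motion"]}

```bash
mkdir -p pics; cat > h.py <<'E'
import numpy as np, cv2
from scipy.spatial.transform import Rotation as R
from plant import monitor, snapshot, workorder, finder
def pts(p, mask=None):
    z=p["range_z"]; v,u=np.nonzero((z>0) if mask is None else (mask&(z>0)))
    d=z[v,u]; c=np.stack([(u-p["cx"])/p["fx"]*d,(v-p["cy"])/p["fy"]*d,d],1)
    Rm=cv2.Rodrigues(np.array(p["rvec"],float))[0]
    return (c-np.array(p["tvec"]).ravel())@Rm, u, v
def save(p,n): cv2.imwrite(f"pics/{n}.png",cv2.cvtColor(p["frame"],cv2.COLOR_RGB2BGR))
E
python3 - <<'E'
from h import *
s=monitor.get_state(); print({k:np.round(v,3) for k,v in s.items()})
a=snapshot("top"); b=snapshot("scene")
im=np.hstack([a["frame"],b["frame"]]); cv2.imwrite("pics/a.png",cv2.cvtColor(cv2.resize(a["frame"],(800,600)),cv2.COLOR_RGB2BGR)); save(b,"b")
for n,p in(("top",a),("scene",b)):
  for t in["rest","saddle","pin","pin_block","jar","spanner","timber"]:
    for r in finder.masks_of(p,t)[:1]:
      w,u,v=pts(p,r["pixels"])
      if len(w): print(n,t,round(r["p"],2),r["extent"],np.round(np.median(w,0),3),np.round(w.min(0),3),np.round(w.max(0),3))
E
```

```text
{'clock': np.float64(0.0), 'q': array([-1.247,  0.69 , -0.194,  1.566,  0.157,  0.902, -0.215]), 'qd': array([-0.001,  0.001,  0.   , -0.002,  0.001,  0.001, -0.001]), 'joint_torque': array([ 0.0000e+00, -5.2756e+01, -1.2670e+00, -1.5342e+01, -5.3000e-02,
        7.0000e-03,  0.0000e+00]), 'tool_pos': array([0.179, 0.598, 0.302]), 'eef_rot': array([ 0.144,  0.99 , -0.001, -0.   ]), 'contact_force': array([ 0.591,  0.264, -0.162]), 'moment': array([ 0.008,  0.037, -0.003]), 'opening': np.float64(0.993)}
top rest 0.71 [206.4, 199.6, 261.0, 250.6] [0.52  0.067 0.053] [ 0.438 -0.023 -0.006] [0.617 0.164 0.09 ]
top saddle 0.85 [216.4, 205.9, 254.3, 245.3] [0.525 0.069 0.059] [ 0.453 -0.005  0.011] [0.601 0.142 0.09 ]
top pin 0.59 [312.3, 234.8, 317.7, 245.2] [ 0.467 -0.218  0.075] [ 0.457 -0.231  0.036] [ 0.479 -0.21   0.08 ]
top pin_block 0.79 [307.9, 234.4, 324.8, 249.1] [ 0.464 -0.217  0.035] [ 0.438 -0.252 -0.003] [ 0.496 -0.19   0.079]
top jar 0.68 [294.1, 154.2, 312.2, 169.3] [ 0.746 -0.177  0.085] [ 0.726 -0.218 -0.005] [ 0.782 -0.15   0.095]
top spanner 0.43 [336.7, 233.3, 379.3, 
[... 268 characters left out ...]
04] [0.65  0.153 0.086]
scene saddle 0.6 [213.9, 180.1, 249.6, 205.2] [0.52  0.057 0.058] [ 0.451 -0.009  0.045] [0.604 0.14  0.086]
scene pin 0.41 [281.2, 238.3, 285.7, 251.0] [ 0.464 -0.228  0.066] [ 0.458 -0.235  0.038] [ 0.479 -0.216  0.078]
scene pin_block 0.86 [267.4, 245.1, 294.5, 270.9] [ 0.454 -0.237  0.033] [ 0.437 -0.256 -0.002] [ 0.502 -0.193  0.04 ]
scene jar 0.67 [318.6, 183.4, 337.0, 214.7] [ 0.741 -0.193  0.058] [ 0.726 -0.214 -0.002] [ 0.845 -0.112  0.092]
scene spanner 0.74 [310.2, 271.6, 360.9, 306.6] [ 0.488 -0.403  0.005] [ 0.469 -0.461 -0.002] [ 0.513 -0.314  0.011]
scene timber 0.7 [161.8, 160.4, 186.6, 184.5] [0.489 0.34  0.019] [0.422 0.284 0.   ] [0.575 0.434 0.024]
```

View pics/a.png

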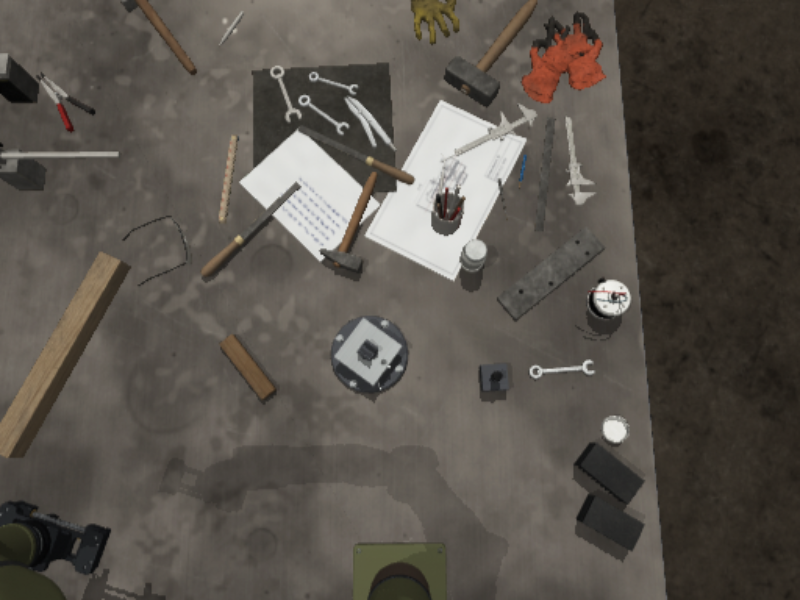

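View pics/b.png

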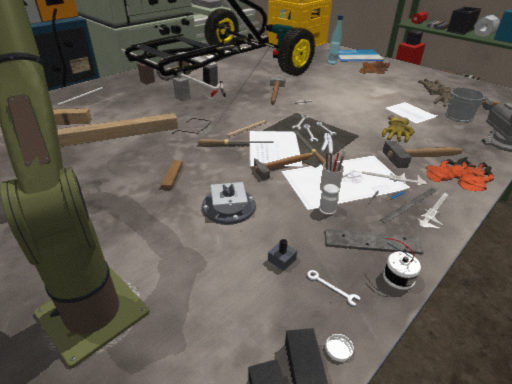

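>>> carry_out --motion '[-3, -3.3, 0, 0, 0, 0, -3, -3.3, 0, 0, 0, 0, -3, -3.3, 0, 0, 0, 0, -3, -3.3, 0, 0, 0, 0, -3, -3.3, 0, 0, 0, 0, -3, -3.3, 0, 0, 0, 0, -3, -3.3, 0, 0, 0, 0, -3, -3.3, 0, 0, 0, 0]' --hand 8.8

```text
clock: 1.8
tool_pos: [0.3338, 0.2762, 0.303]
eef_rot: [0.144, 0.99, 0.0, 0.0]
contact_force: [-0.2, -0.7, -0.1]
opening: 1.0
```

>>> carry_out --motion '[-3, -3.3, 0, 0, 0, 0, -3, -3.3, 0, 0, 0, 0, -3, -3.3, 0, 0, 0, 0, -3, -3.3, 0, 0, 0, 0, -3, -3.3, 0, 0, 0, 0, -3, -3.3, 0, 0, 0, 0, -2, -2, 0, 0, 0, 0, 0, 0, 0, 0, 0, 0]'

```text
clock: 2.8
tool_pos: [0.4633, 0.0093, 0.3027]
eef_rot: [0.147, 0.989, -0.0, 0.0]
contact_force: [-0.5, 1.0, -0.2]
opening: 1.001
```

```bash
cat >> h.py <<'E'
def wpts(p,s,mask=None):
    z=p["range_z"]; v,u=np.nonzero((z>0) if mask is None else (mask&(z>0)))
    d=z[v,u]; x=(u-p["cx"])/p["fx"]; y=(v-p["cy"])/p["fy"]; r=np.hypot(x,y)+1e-9
    t=np.tan(r)/r; c=np.stack([x*t*d,y*t*d,d,np.ones_like(d)],1)
    T=(c@np.array(p["hand_eye"]).T)[:,:3]
    return R.from_quat(s["eef_rot"]).apply(T)+s["tool_pos"],u,v
def ortho(w,rgb,x0,x1,y0,y1,zmin,zmax,res=0.001):
    """view from above, x up, y left"""
    H=int((x1-x0)/res);W=int((y1-y0)/res); im=np.zeros((H,W,3),np.uint8); 
    k=(w[:,2]>zmin)&(w[:,2]<zmax)&(w[:,0]>x0)&(w[:,0]<x1)&(w[:,1]>y0)&(w[:,1]<y1)
    w=w[k];rgb=rgb[k];o=np.argsort(w[:,2]);w=w[o];rgb=rgb[o]
    i=((x1-w[:,0])/res).astype(int);j=((y1-w[:,1])/res).astype(int)
    im[np.clip(i,0,H-1),np.clip(j,0,W-1)]=rgb; return im
E
python3 - <<'E'
from h import *
s=monitor.get_state(); p=snapshot("wrist"); print(s["clock"],s["tool_pos"],s["eef_rot"],s["q"])
save(p,"w1"); print(p["fx"],p["cx"],p["cy"],np.round(p["hand_eye"],3))
for t in["rest","saddle","pin","pin_block"]:
    for r in finder.masks_of(p,t)[:1]:
      w,u,v=wpts(p,s,r["pixels"]); print(t,round(r["p"],2),r["extent"],np.round(np.median(w,0),3),np.round(w.min(0),3),np.round(w.max(0),3))
E
```

```text
2.8 [0.46329264 0.00932002 0.30270909] [ 1.46812985e-01  9.89164143e-01 -1.93653114e-04  4.57140900e-04] [ 0.0655752   0.49090971 -0.2782477   2.03311533  0.21836327  0.64445077
  0.91942124]
297.3186396354542 253.91325284244377 192.56822250255215 [[ 0.    -0.966 -0.26   0.066]
 [ 1.     0.     0.    -0.001]
 [-0.    -0.26   0.966 -0.083]
 [ 0.     0.     0.     1.   ]]
saddle 0.46 [75.5, 189.5, 133.1, 249.2] [ 0.462 -0.205  0.036] [ 0.419 -0.285 -0.   ] [ 0.511 -0.032  0.308]
pin 0.62 [82.6, 217.0, 99.2, 237.7] [ 0.465 -0.215  0.055] [ 0.458 -0.247  0.035] [ 0.48  -0.212  0.078]
pin_block 0.87 [72.0, 192.9, 133.6, 247.9] [ 0.462 -0.205  0.036] [ 0.421 -0.286 -0.001] [ 0.51  -0.033  0.307]
```

View pics/w1.png

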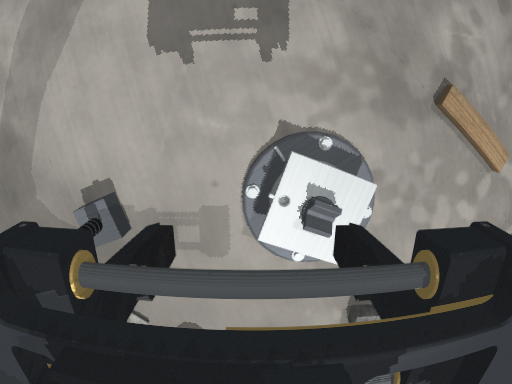

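```bash
python3 - <<'E'
from h import *
s=monitor.get_state(); p=snapshot("wrist")
w,u,v=wpts(p,s); rgb=p["frame"][v,u]
# plate top plane
k=(np.hypot(w[:,0]-.525,w[:,1]-.069)<.09)&(abs(w[:,2]-.058)<.004)
P=w[k]; rect=cv2.minAreaRect((P[:,:2]*1000).astype(np.float32)); print("plate",rect,np.median(P[:,2]))
# foot pixels
k=(np.hypot(w[:,0]-.525,w[:,1]-.069)<.105)&(abs(w[:,2]-.014)<.003); F=w[k]
hull=cv2.convexHull((F[:,:2]*1000).astype(np.float32))[:,0]; 
print("foot",cv2.minEnclosingCircle(hull),np.median(F[:,2]))
A=np.c_[2*hull,np.ones(len(hull))];b=(hull**2).sum(1);x=np.linalg.lstsq(A,b,rcond=None)[0];print(x[:2],np.sqrt(x[2]+x[:2]@x[:2]))
# pixel probes
def near(uu,vv):
    i=np.argmin((u-uu)**2+(v-vv)**2); return np.round(w[i],4)
for q in[(280,155),(284,200),(272,195),(315,212)]: print(q,near(*q))
cv2.imwrite("pics/c.png",cv2.cvtColor(cv2.resize(p["frame"][115:275,225:385],(800,800),interpolation=cv2.INTER_CUBIC)[:600],cv2.COLOR_RGB2BGR))
E
```

```text
plate ((527.5183715820312, 64.84669494628906), (120.94935607910156, 113.61996459960938), 53.559146881103516) 0.059247581954651365
foot ((528.3211059570312, 66.91619110107422), 91.87356567382812) 0.014738507538231499
[528.31873323  66.82141952] 91.29086835129186
(280, 155) [0.4561 0.0476 0.0148]
(284, 200) [0.5044 0.0364 0.047 ]
(272, 195) [0.4915 0.0245 0.0571]
(315, 212) [0.5174 0.0654 0.0795]
```

View pics/c.png

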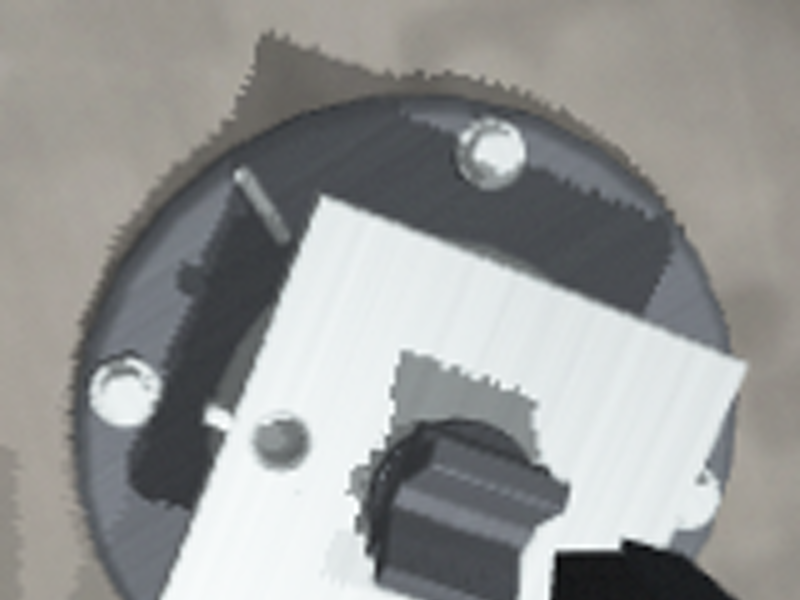

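```bash
cat >> h.py <<'E'
def ray(p,s,uu,vv,z):
    x=(uu-p["cx"])/p["fx"];y=(vv-p["cy"])/p["fy"];r=np.hypot(x,y)+1e-9
    c=np.array([np.sin(r)*x/r,np.sin(r)*y/r,np.cos(r)]);H=np.array(p["hand_eye"]);Q=R.from_quat(s["eef_rot"])
    o=Q.apply(H[:3,3])+s["tool_pos"];d=Q.apply(H[:3,:3]@c); return o+d*(z-o[2])/d[2]
def rows(s,target,yaw):
    """shift in tool axes (cm) and rz (rad) to get to a tool-down pose at target TCP; yaw = world angle of tool y"""
    Q=R.from_quat(s["eef_rot"]); d=Q.inv().apply(np.array(target)-s["tool_pos"])*100
    T=R.from_matrix(np.array([[np.sin(yaw)*-1,np.cos(yaw),0],[np.cos(yaw),np.sin(yaw),0],[0,0,-1]]).T.T)
    return np.round(d,2),np.round((Q.inv()*T).as_rotvec(),4)
E
python3 - <<'E'
from h import *
s=monitor.get_state(); p=snapshot("wrist")
m=ray(p,s,277.4,156,.018);h=ray(p,s,281.2,203,.058);ax=np.array([.5283,.0668,0])
for n,q in(("mark",m),("hole",h)):
    d=(q-ax)[:2];print(n,np.round(q,4),np.hypot(*d),np.degrees(np.arctan2(d[1],d[0]))%360)
Q=R.from_quat(s["eef_rot"]);print(np.round(Q.as_matrix(),3))
for t in [(82.6,217),(95,240)]: print(ray(p,s,*t,.076))
# top cam pin estimate
a=snapshot("top")
for t in("pin","pin_block"):
  r=finder.masks_of(a,t)[0];w,_,_=pts(a,r["pixels"]);k=w[:,2]>(.07 if t=="pin" else .03)
  if t=="pin_block":k&=w[:,2]<.04
  print(t,w[k].mean(0),k.sum(), cv2.minAreaRect((w[k][:,:2]*1000).astype(np.float32)))
print(rows(s,[.466,-.17,.25],np.arctan2(*Q.as_matrix()[[1,0],1])))
E
```

```text
mark [0.456  0.0438 0.018 ] 0.07589693839183463 197.6636752212459
hole [0.5036 0.032  0.058 ] 0.04267016213772236 234.61834875060424
[[-0.959  0.283 -0.   ]
 [ 0.283  0.959  0.001]
 [ 0.     0.    -1.   ]]
[ 0.44774186 -0.20764046  0.076     ]
[ 0.48071422 -0.20393282  0.076     ]
pin [ 0.46801107 -0.22075252  0.07577524] 31 ((467.6567687988281, -219.77911376953125), (20.879987716674805, 17.028005599975586), 0.8968589305877686)
pin_block [ 0.46514371 -0.2196346   0.03557538] 186 ((466.24298095703125, -220.1845703125), (57.88043212890625, 59.51105880737305), 5.668783664703369)
(array([ -5.55, -17.41,   5.27]), array([ 0.0005, -0.0002,  0.    ]))
```

>>> carry_out --motion '[-1.4, -4.4, 2, 0, 0, 0, -1.4, -4.4, 2, 0, 0, 0, -1.4, -4.4, 2, 0, 0, 0, -1.4, -4.4, 2, 0, 0, 0, -1.3, -4.3, 2, 0, 0, 0, 0, 0, 0, 0, 0, 0, 0, 0, 0, 0, 0, 0]'

```text
clock: 4.18
tool_pos: [0.4663, -0.2174, 0.2027]
eef_rot: [0.144, 0.99, 0.001, 0.0]
contact_force: [-0.0, -0.5, 0.8]
opening: 0.998
```

```bash
python3 - <<'E'
from h import *
s=monitor.get_state(); p=snapshot("wrist"); print(s["tool_pos"])
w,u,v=wpts(p,s)
for t in["pin","pin_block"]:
    for r in finder.masks_of(p,t)[:1]:
      w,u,v=wpts(p,s,r["pixels"]); print(t,round(r["p"],2),r["extent"],np.round(np.median(w,0),3))
      k=abs(w[:,2]-(.076 if t=="pin" else .036))<.004; print(k.sum(),cv2.minAreaRect((w[k][:,:2]*1000).astype(np.float32)),cv2.minEnclosingCircle((w[k][:,:2]*1000).astype(np.float32)),np.median(w[k][:,2]))
cv2.imwrite("pics/d.png",cv2.cvtColor(cv2.resize(p["frame"][120:320,130:380],(750,600)),cv2.COLOR_RGB2BGR))
E
```

```text
[ 0.46626294 -0.21735906  0.20271599]
pin 0.59 [237.2, 188.4, 261.2, 228.2] [ 0.466 -0.223  0.076]
640 ((468.7705383300781, -224.0365753173828), (21.02461051940918, 20.972497940063477), 72.98468780517578) ((469.1475524902344, -224.44705200195312), 10.99621868133545) 0.07663896026483409
pin_block 0.72 [469.7, 108.6, 511.9, 226.0] [0.52  0.03  0.059]
0 ((0.0, 0.0), (0.0, 0.0), 0.0) ((0.0, 0.0), 0.0) nan
  return _methods._mean(a, axis=axis, dtype=dtype,
  ret = ret.dtype.type(ret / rcount)
```

View pics/d.png

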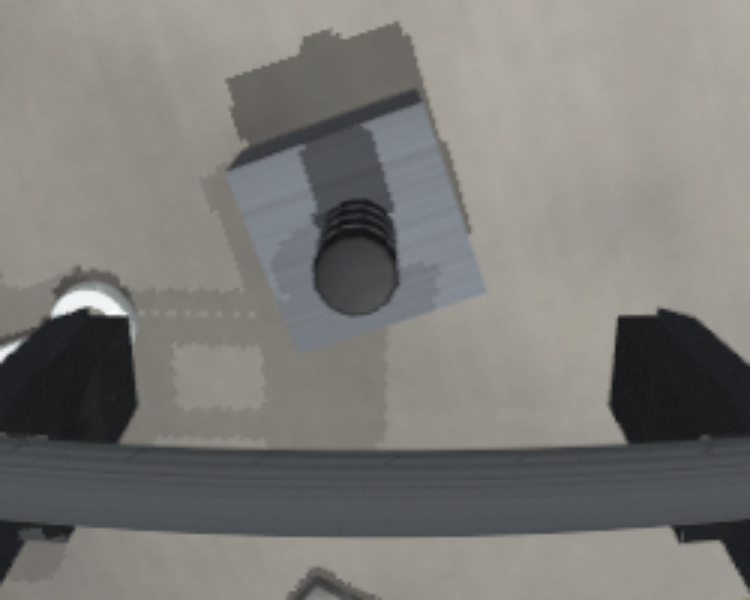

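>>> carry_out --motion '[-0.4, -0.6, 0, 0, 0, 0, 0, 0, 3, 0, 0, 0, 0, 0, 3, 0, 0, 0, 0, 0, 2.5, 0, 0, 0, 0, 0, 1.1, 0, 0, 0, 0, 0, 0, 0, 0, 0]'

```text
clock: 5.08
tool_pos: [0.4682, -0.225, 0.1065]
eef_rot: [0.144, 0.99, 0.0, -0.0]
contact_force: [-0.5, -0.7, 0.1]
opening: 0.997
```

>>> carry_out --motion '[0, 0, 0, 0, 0, 0, 0, 0, 0, 0, 0, 0, 0, 0, 0, 0, 0, 0, 0, 0, 0, 0, 0, 0, 0, 0, 0, 0, 0, 0, 0, 0, 0, 0, 0, 0]' --hand 0 --grip_force 15

```text
clock: 5.82
tool_pos: [0.4682, -0.2251, 0.1067]
eef_rot: [0.144, 0.99, 0.0, -0.0]
contact_force: [0.1, -0.5, 0.6]
opening: 0.342
```

>>> carry_out --motion '[0, 0, 0, 0, 0, 0, 0, 0, 0, 0, 0, 0, 0, 0, 0, 0, 0, 0]'

```text
clock: 6.2
tool_pos: [0.4686, -0.2242, 0.1068]
eef_rot: [0.144, 0.99, 0.001, 0.0]
contact_force: [2.1, 4.8, 2.6]
opening: 0.24
```

>>> carry_out --motion '[0, 0, -1, 0, 0, 0, 0, 0, -2.8, 0, 0, 0, 0, 0, -2.8, 0, 0, 0, 0, 0, -2.8, 0, 0, 0, 0.8, 5.1, 0, 0, 0, 0, 0.8, 5.1, 0, 0, 0, 0, 0.8, 5.1, 0, 0, 0, 0, 0.8, 5.1, 0, 0, 0, 0]'

```text
clock: 7.2
tool_pos: [0.4957, -0.0204, 0.2012]
eef_rot: [0.145, 0.989, -0.001, 0.0]
contact_force: [0.8, 0.2, 0.0]
opening: 0.243
```

>>> carry_out --motion '[0, 0, 0, 0, 0, -0.177, 0, 0, 0, 0, 0, -0.177, 0, 0, 0, 0, 0, -0.177, 0, 0, 0, 0, 0, -0.177, 0, 0, 0, 0, 0, -0.177, 0, 0, 0, 0, 0, -0.177, 0, 0, 0, 0, 0, -0.177, 0, 0, 0, 0, 0, 0]'

```text
clock: 8.2
tool_pos: [0.4956, -0.022, 0.2008]
eef_rot: [-0.455, 0.89, -0.0, -0.001]
contact_force: [-0.9, 0.3, -0.8]
opening: 0.242
```

```bash
python3 - <<'E'
from h import *
s=monitor.get_state(); p=snapshot("wrist"); print(s["tool_pos"],s["q"],s["opening"])
M=R.from_quat(s["eef_rot"]).as_matrix();print(np.round(M,3))
print(rows(s,[.5032,.0315,.18],np.arctan2(M[1,1],M[0,1])))
r=finder.masks_of(p,"pin")
for q in r[:1]:
  w,u,v=wpts(p,s,q["pixels"]);print(q["p"],q["extent"]);k=w[:,2]>s["tool_pos"][2]-.045
  loc=R.from_quat(s["eef_rot"]).inv().apply(w-s["tool_pos"]);print(np.round(np.percentile(loc,[2,50,98],axis=0),4))
cv2.imwrite("pics/e.png",cv2.cvtColor(cv2.resize(p["frame"][100:300,130:380],(750,600),interpolation=cv2.INTER_CUBIC),cv2.COLOR_RGB2BGR))
E
```

```text
[ 0.49559412 -0.02204325  0.20082611] [ 0.27148612  0.73443837 -0.52349312  2.03240722  0.69117054  0.55564507
  1.76997053] 0.24243412159719466
[[-0.585 -0.811 -0.   ]
 [-0.811  0.585 -0.001]
 [ 0.001 -0.    -1.   ]]
(array([-4.79,  2.52,  2.07]), array([-0.0004, -0.0014, -0.    ]))
0.65 [235.3, 213.4, 276.6, 272.7]
[[ 0.0029 -0.0106  0.0291]
 [ 0.0088 -0.0006  0.0383]
 [ 0.0117  0.0092  0.0937]]
```

View pics/e.png

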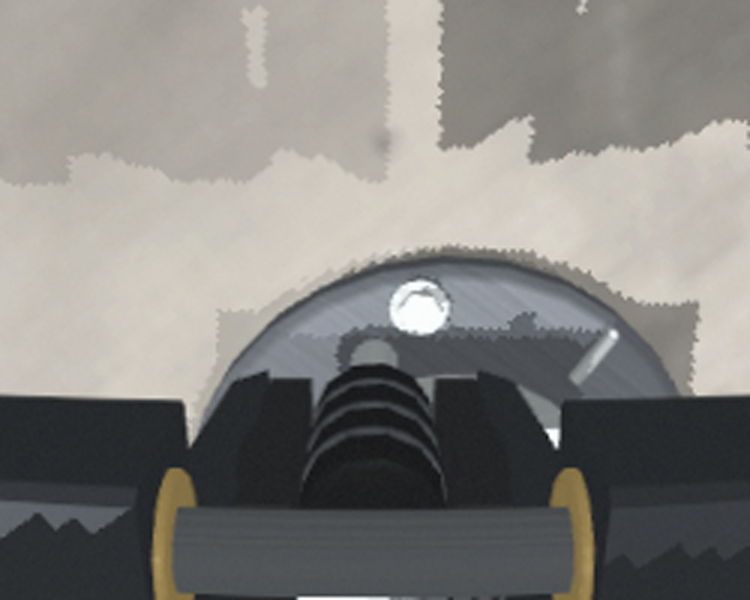

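>>> carry_out --motion '[-1.6, 0.85, 0, 0, 0, 0, -1.6, 0.85, 0, 0, 0, 0, -1.6, 0.82, 0, 0, 0, 0, 0, 0, 1.5, 0, 0, 0, 0, 0, 0, 0, 0, 0]'

```text
clock: 8.93
tool_pos: [0.5023, 0.0324, 0.1842]
eef_rot: [-0.457, 0.889, -0.0, -0.002]
contact_force: [-0.9, 0.0, -1.3]
opening: 0.243
```

```bash
python3 - <<'E'
from h import *
s=monitor.get_state(); p=snapshot("wrist"); print(s["clock"],s["tool_pos"],s["contact_force"])
M=R.from_quat(s["eef_rot"]).as_matrix();print(np.round(M,3))
print(rows(s,[.5032,.0315,.18],np.arctan2(M[1,1],M[0,1])))
w,u,v=wpts(p,s)
ax=np.array([.5283,.0668,0])
k=(abs(w[:,2]-.058)<.004)&(np.hypot(*(w-ax)[:,:2].T)<.09);print(k.sum(), cv2.minAreaRect((w[k][:,:2]*1000).astype(np.float32)))
k=(abs(w[:,2]-.014)<.003)&(np.hypot(*(w-ax)[:,:2].T)<.1);hull=w[k][:,:2];r=np.hypot(*(hull-ax[:2]).T);print("foot",k.sum(),np.percentile(r,[99,99.8]))
cv2.imwrite("pics/f.png",cv2.cvtColor(cv2.resize(p["frame"][150:290,180:340],(800,600),interpolation=cv2.INTER_CUBIC),cv2.COLOR_RGB2BGR))
E
```

```text
8.925 [0.5022528  0.03241708 0.18424716] [-0.87461456  0.02955583 -1.26519868]
[[-0.582 -0.813 -0.003]
 [-0.813  0.582 -0.002]
 [ 0.003  0.002 -1.   ]]
(array([ 0.02, -0.13,  0.42]), array([ 0.0016, -0.0034,  0.    ]))
6838 ((527.0347900390625, 64.54298400878906), (119.66868591308594, 112.60563659667969), 53.2354736328125)
foot 6843 [0.09052212 0.09117461]
```

View pics/f.png

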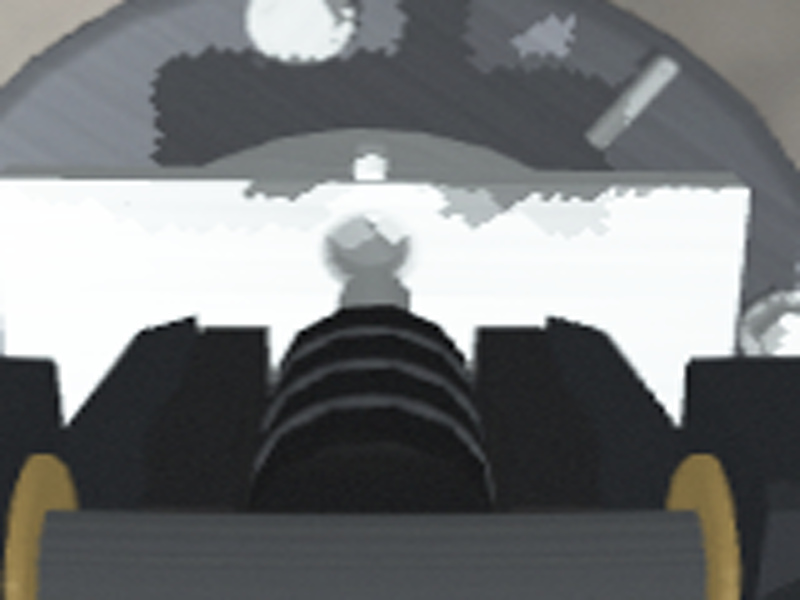

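```bash
python3 - <<'E'
from h import *
s=monitor.get_state(); p=snapshot("wrist"); g=cv2.cvtColor(p["frame"],cv2.COLOR_RGB2GRAY)
Q=R.from_quat(s["eef_rot"])
for e in[(253.6,207.6),(253.6,150+213/4.286),(180+327/5,207.6),(180+411/5,207.6),(180+375/5,150+275/4.286)]:
    q=ray(p,s,*e,.058);print(np.round(q,4),np.round(Q.inv().apply(q-s["tool_pos"])*1000,1))
# predicted image of the pin circles (tip z=.100, shoulder .070) on tool axis
H=np.linalg.inv(np.array(p["hand_eye"]))
def proj(t):
    c=H[:3,:3]@t+H[:3,3];th=np.arctan2(np.hypot(c[0],c[1]),c[2]);n=np.hypot(c[0],c[1]);return p["cx"]+p["fx"]*th*c[0]/n,p["cy"]+p["fy"]*th*c[1]/n
for t in[(0,0,.1),(.005,0,.1),(-.005,0,.1),(0,.005,.1),(0,-.005,.1),(0,.005,.07),(0,-.005,.07),(.011,0,.07),(0,.011,.045),(0,-.011,.045)]:
    a=np.array(proj(np.array(t)));print(t,a.round(1),"crop",((a-[180,150])*[5,4.286]).round(0))
E
```

```text
[0.503  0.0316 0.058 ] [-1.000e-01 -9.000e-01  1.267e+02]
[0.4994 0.0267 0.058 ] [  6.   -0.9 126.7]
[0.5079 0.0281 0.058 ] [-1.000e-01 -7.000e+00  1.267e+02]
[0.4978 0.0353 0.058 ] [-1.000e-01  5.500e+00  1.267e+02]
[0.5051 0.0364 0.058 ] [-5.300e+00  1.000e-01  1.267e+02]
(0, 0, 0.1) [254.9 219.9] crop [375. 300.]
(0.005, 0, 0.1) [254.9 212.7] crop [375. 269.]
(-0.005, 0, 0.1) [254.9 227. ] crop [375. 330.]
(0, 0.005, 0.1) [262.5 219.9] crop [413. 300.]
(0, -0.005, 0.1) [247.3 219.9] crop [336. 300.]
(0, 0.005, 0.07) [264.  238.5] crop [420. 379.]
(0, -0.005, 0.07) [246.1 238.5] crop [331. 379.]
(0.011, 0, 0.07) [255.1 220.1] crop [375. 301.]
(0, 0.011, 0.045) [278.  259.2] crop [490. 468.]
(0, -0.011, 0.045) [232.4 259.2] crop [262. 468.]
```

>>> carry_out --motion '[0, -0.09, 0, 0, 0, 0, 0, 0, 1.2, 0, 0, 0, 0, 0, 1, 0, 0, 0, 0, 0, 0.3, 0, 0, 0, 0, 0, 0.1, 0, 0, 0, 0, 0, 0, 0, 0, 0]'

```text
clock: 9.78
tool_pos: [0.5041, 0.0328, 0.1598]
eef_rot: [-0.457, 0.889, 0.0, 0.0]
contact_force: [0.0, -0.6, -0.4]
opening: 0.245
```

>>> carry_out --motion '[0, 0, 0.1, 0, 0, 0, 0, 0, 0, 0, 0, 0]'

```text
clock: 10.02
tool_pos: [0.504, 0.0327, 0.1588]
eef_rot: [-0.457, 0.889, -0.0, 0.0]
contact_force: [0.0, -0.9, -0.6]
opening: 0.244
```

>>> carry_out --motion '[0, 0, 0.1, 0, 0, 0, 0, 0, 0, 0, 0, 0]'

```text
clock: 10.28
tool_pos: [0.504, 0.0327, 0.1577]
eef_rot: [-0.457, 0.889, 0.0, 0.0]
contact_force: [0.3, 0.5, -0.8]
opening: 0.243
```

>>> carry_out --motion '[0.13, 0, -0.05, 0, 0, 0, 0, 0, 0, 0, 0, 0, 0, 0, 0.15, 0, 0, 0, 0, 0, 0, 0, 0, 0]'

```text
clock: 10.78
tool_pos: [0.5032, 0.0316, 0.1566]
eef_rot: [-0.457, 0.889, 0.0, -0.0]
contact_force: [-0.2, 1.2, -1.9]
opening: 0.238
```

>>> carry_out --motion '[0, 0, 0.1, 0, 0, 0, 0, 0, 0.1, 0, 0, 0, 0, 0, 0, 0, 0, 0]'

```text
clock: 11.15
tool_pos: [0.5032, 0.0316, 0.1546]
eef_rot: [-0.457, 0.889, 0.0, -0.0]
contact_force: [0.1, 0.4, -0.5]
opening: 0.242
```

>>> carry_out --motion '[0, 0, 0.2, 0, 0, 0, 0, 0, 0.2, 0, 0, 0, 0, 0, 0, 0, 0, 0]'

```text
clock: 11.52
tool_pos: [0.5031, 0.0316, 0.1505]
eef_rot: [-0.457, 0.889, 0.0, -0.0]
contact_force: [0.1, -0.1, -1.4]
opening: 0.244
```

>>> carry_out --motion '[0, 0, 0.1, 0, 0, 0, 0, 0, 0.1, 0, 0, 0, 0, 0, 0, 0, 0, 0]'

```text
clock: 11.9
tool_pos: [0.5032, 0.0316, 0.1486]
eef_rot: [-0.457, 0.889, 0.0, -0.0]
contact_force: [0.4, -0.6, -1.3]
opening: 0.24
```

>>> carry_out --motion '[-0.02, 0.435, 0, 0, 0, 0.1, -0.02, 0.435, 0, 0, 0, 0.1, 0, 0, 0, 0, 0, 0]'

```text
clock: 12.28
tool_pos: [0.4971, 0.037, 0.1488]
eef_rot: [-0.366, 0.93, -0.001, 0.0]
contact_force: [0.3, -1.7, -2.9]
opening: 0.241
```

>>> carry_out --motion '[-0.02, 0.435, 0, 0, 0, 0.1, -0.02, 0.435, 0, 0, 0, 0.1, 0, 0, 0, 0, 0, 0]'

```text
clock: 12.65
tool_pos: [0.4915, 0.044, 0.1487]
eef_rot: [-0.272, 0.962, -0.0, -0.0]
contact_force: [1.6, -1.5, -1.3]
opening: 0.241
```

```bash
python3 - <<'E'
from h import *
s=monitor.get_state(); p=snapshot("wrist"); print(s["tool_pos"],s["contact_force"]); d=s["tool_pos"]-[.5283,.0668,0];print(np.hypot(*d[:2]),np.degrees(np.arctan2(d[1],d[0]))%360)
w,u,v=wpts(p,s);ax=np.array([.5283,.0668,0])
k=(abs(w[:,2]-.058)<.004)&(np.hypot(*(w-ax)[:,:2].T)<.09);print(k.sum(), cv2.minAreaRect((w[k][:,:2]*1000).astype(np.float32)))
cv2.imwrite("pics/g.png",cv2.cvtColor(cv2.resize(p["frame"][140:290,160:360],(800,600),interpolation=cv2.INTER_CUBIC),cv2.COLOR_RGB2BGR))
E
```

```text
[0.49150583 0.04402233 0.14871639] [ 1.59267095 -1.54914475 -1.31035559]
0.043273929944169454 211.75984454332811
5526 ((519.8919067382812, 58.621856689453125), (101.28289794921875, 112.98765563964844), 31.79828453063965)
```

View pics/g.png

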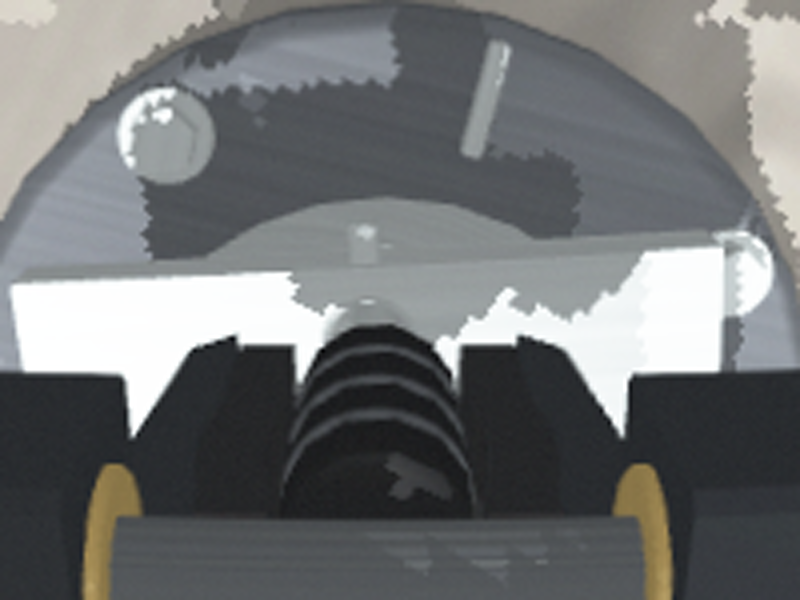

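>>> carry_out --motion '[-0.02, 0.435, 0, 0, 0, 0.1, -0.02, 0.435, 0, 0, 0, 0.1, -0.02, 0.435, 0, 0, 0, 0.1, 0, 0, 0, 0, 0, 0]'

```text
clock: 13.2
tool_pos: [0.486, 0.0561, 0.1486]
eef_rot: [-0.126, 0.992, -0.0, -0.0]
contact_force: [1.0, -1.8, -2.3]
opening: 0.249
```

>>> carry_out --motion '[0, 0, 0.1, 0, 0, 0, 0, 0, 0.1, 0, 0, 0, 0, 0, 0, 0, 0, 0]'

```text
clock: 13.58
tool_pos: [0.4863, 0.0562, 0.1467]
eef_rot: [-0.125, 0.992, 0.0, 0.0]
contact_force: [0.2, -1.5, -0.1]
opening: 0.241
```

>>> carry_out --motion '[0, 0, 0.1, 0, 0, 0, 0, 0, 0, 0, 0, 0]'

```text
clock: 13.82
tool_pos: [0.4867, 0.0563, 0.1465]
eef_rot: [-0.125, 0.992, -0.0, 0.001]
contact_force: [-0.0, -0.7, 8.6]
opening: 0.241
```

>>> carry_out --motion '[0, 0.09, 0, 0, 0, 0.02, 0, 0.09, 0, 0, 0, 0.02, 0, 0.09, 0, 0, 0, 0.02, 0, 0, 0, 0, 0, 0]'

```text
clock: 14.32
tool_pos: [0.4861, 0.0573, 0.1465]
eef_rot: [-0.094, 0.996, -0.001, 0.0]
contact_force: [0.2, -4.6, 8.9]
opening: 0.246
```

>>> carry_out --motion '[0, 0.09, 0, 0, 0, 0.02, 0, 0.09, 0, 0, 0, 0.02, 0, 0, 0, 0, 0, 0]'

```text
clock: 14.7
tool_pos: [0.4858, 0.0584, 0.1465]
eef_rot: [-0.074, 0.997, -0.002, 0.0]
contact_force: [0.6, -6.5, 9.1]
opening: 0.241
```

>>> carry_out --motion '[0, 0.09, 0, 0, 0, 0.02, 0, 0.09, 0, 0, 0, 0.02, 0, 0, 0, 0, 0, 0]'

```text
clock: 15.08
tool_pos: [0.4854, 0.0598, 0.1465]
eef_rot: [-0.053, 0.999, -0.002, 0.0]
contact_force: [0.4, -7.1, 8.7]
opening: 0.243
```

>>> carry_out --motion '[0, 0.09, 0, 0, 0, 0.02, 0, 0.09, 0, 0, 0, 0.02, 0, 0, 0, 0, 0, 0]'

```text
clock: 15.45
tool_pos: [0.4852, 0.0614, 0.1465]
eef_rot: [-0.033, 0.999, -0.002, 0.0]
contact_force: [0.3, -7.4, 9.7]
opening: 0.243
```

>>> carry_out --motion '[0, 0.09, 0, 0, 0, 0.02, 0, 0.09, 0, 0, 0, 0.02, 0, 0, 0, 0, 0, 0]'

```text
clock: 15.82
tool_pos: [0.4849, 0.0631, 0.1464]
eef_rot: [-0.013, 1.0, -0.002, -0.0]
contact_force: [0.1, -8.7, 9.3]
opening: 0.243
```

>>> carry_out --motion '[0, 0.09, 0, 0, 0, 0.02, 0, 0.09, 0, 0, 0, 0.02, 0, 0, 0, 0, 0, 0]'

```text
clock: 16.2
tool_pos: [0.4847, 0.0648, 0.1464]
eef_rot: [0.007, 1.0, -0.002, -0.0]
contact_force: [0.5, -7.4, 10.4]
opening: 0.244
```

>>> carry_out --motion '[0, 0.09, 0, 0, 0, 0.02, 0, 0.09, 0, 0, 0, 0.02, 0, 0, 0, 0, 0, 0]'

```text
clock: 16.58
tool_pos: [0.4845, 0.0665, 0.1464]
eef_rot: [0.027, 1.0, -0.002, -0.0]
contact_force: [-0.5, -8.8, 10.3]
opening: 0.24
```

>>> carry_out --motion '[0, 0.09, 0, 0, 0, 0.02, 0, 0.09, 0, 0, 0, 0.02, 0, 0, 0, 0, 0, 0]'

```text
clock: 16.95
tool_pos: [0.4845, 0.0683, 0.1463]
eef_rot: [0.047, 0.999, -0.002, -0.001]
contact_force: [0.1, -7.2, 10.9]
opening: 0.241
```

>>> carry_out --motion '[0, 0.09, 0, 0, 0, 0.02, 0, 0.09, 0, 0, 0, 0.02, 0, 0, 0, 0, 0, 0]'

```text
clock: 17.32
tool_pos: [0.4845, 0.0701, 0.1463]
eef_rot: [0.067, 0.998, -0.002, -0.001]
contact_force: [-0.9, -7.4, 9.4]
opening: 0.246
```

>>> carry_out --motion '[0, 0.09, 0, 0, 0, 0.02, 0, 0.09, 0, 0, 0, 0.02, 0, 0, 0, 0, 0, 0]'

```text
clock: 17.7
tool_pos: [0.4847, 0.0724, 0.1462]
eef_rot: [0.086, 0.996, -0.002, -0.001]
contact_force: [-0.8, -6.7, 7.9]
opening: 0.245
```

>>> carry_out --motion '[0, 0.09, 0, 0, 0, 0.02, 0, 0.09, 0, 0, 0, 0.02, 0, 0, 0, 0, 0, 0]'

```text
clock: 18.08
tool_pos: [0.4853, 0.0762, 0.1456]
eef_rot: [0.105, 0.994, -0.001, -0.0]
contact_force: [-0.1, -3.9, 1.1]
opening: 0.244
```

>>> carry_out --motion '[0, 0, 0.1, 0, 0, 0, 0, 0, 0, 0, 0, 0]'

```text
clock: 18.32
tool_pos: [0.4852, 0.0762, 0.1444]
eef_rot: [0.105, 0.994, -0.0, -0.001]
contact_force: [-1.6, -4.7, -0.9]
opening: 0.245
```

>>> carry_out --motion '[0, 0, 0.1, 0, 0, 0, 0, 0, 0, 0, 0, 0]'

```text
clock: 18.58
tool_pos: [0.4853, 0.0762, 0.1435]
eef_rot: [0.105, 0.994, -0.0, -0.001]
contact_force: [-1.3, -5.8, -0.2]
opening: 0.246
```

>>> carry_out --motion '[0, -0.04, 0.2, 0, 0, 0, 0, 0, 0.2, 0, 0, 0, 0, 0, 0.2, 0, 0, 0, 0, 0, 0, 0, 0, 0]'

```text
clock: 19.08
tool_pos: [0.4852, 0.076, 0.1373]
eef_rot: [0.105, 0.994, -0.0, -0.001]
contact_force: [-0.7, -5.1, -1.2]
opening: 0.24
```

>>> carry_out --motion '[0, 0, 0.2, 0, 0, 0, 0, 0, 0.2, 0, 0, 0, 0, 0, 0.2, 0, 0, 0, 0, 0, 0, 0, 0, 0]'

```text
clock: 19.58
tool_pos: [0.4852, 0.0759, 0.1313]
eef_rot: [0.105, 0.994, -0.0, -0.001]
contact_force: [-0.7, -5.8, -0.7]
opening: 0.244
```

>>> carry_out --motion '[0, 0, 0.15, 0, 0, 0, 0, 0, 0.1, 0, 0, 0, 0, 0, 0, 0, 0, 0]'

```text
clock: 19.95
tool_pos: [0.4852, 0.0759, 0.1289]
eef_rot: [0.105, 0.994, -0.0, -0.0]
contact_force: [-0.7, -5.3, -0.2]
opening: 0.242
```

>>> carry_out --motion '[0, 0, 0.1, 0, 0, 0, 0, 0, 0, 0, 0, 0]'

```text
clock: 20.2
tool_pos: [0.4852, 0.0759, 0.1283]
eef_rot: [0.105, 0.994, -0.0, -0.0]
contact_force: [-2.1, -5.1, 4.2]
opening: 0.244
```

>>> carry_out --motion '[0, 0, 0.1, 0, 0, 0, 0, 0, 0, 0, 0, 0]'

```text
clock: 20.45
tool_pos: [0.4852, 0.0758, 0.128]
eef_rot: [0.105, 0.994, -0.0, -0.0]
contact_force: [-3.2, -5.8, 12.4]
opening: 0.246
```

>>> carry_out --motion '[0, -0.03, -0.08, 0, 0, 0, 0, 0, 0, 0, 0, 0, 0, 0, 0, 0, 0, 0, 0, 0, 0, 0, 0, 0]' --hand 4.5

```text
clock: 20.95
tool_pos: [0.4857, 0.0765, 0.1279]
eef_rot: [0.105, 0.994, 0.0, 0.0]
contact_force: [-0.6, 0.9, 0.2]
opening: 0.511
```

>>> carry_out --motion '[0, 0, 0, 0, 0, 0, 0, 0, 0, 0, 0, 0]'

```text
clock: 21.2
tool_pos: [0.4856, 0.0761, 0.128]
eef_rot: [0.105, 0.994, 0.0, -0.0]
contact_force: [0.1, 0.5, -0.5]
opening: 0.512
```

Open and clear; raise, back off slightly and check.

>>> carry_out --motion '[0, 0, -1, 0, 0, 0, 0, 0, -2, 0, 0, 0, 0, 0, -3, 0, 0, 0, 0, 0, -3, 0, 0, 0, 0, 0, 0, 0, 0, 0]'

```text
clock: 21.82
tool_pos: [0.4866, 0.0762, 0.2203]
eef_rot: [0.105, 0.994, 0.001, 0.002]
contact_force: [-0.3, 0.4, -1.1]
opening: 0.509
```

```bash
python3 - <<'E'
from h import *
s=monitor.get_state(); p=snapshot("wrist"); print(s["clock"],s["tool_pos"])
ax=np.array([.5283,.0668,0])
r=finder.masks_of(p,"pin")[0];w,u,v=wpts(p,s,r["pixels"]);top=np.percentile(w[:,2],90);k=abs(w[:,2]-top)<.004
c=cv2.minEnclosingCircle((w[k][:,:2]*1000).astype(np.float32));d=np.array(c[0])/1000-ax[:2]
print(r["p"],top,c,np.hypot(*d),np.degrees(np.arctan2(d[1],d[0]))%360)
w,u,v=wpts(p,s);k=(abs(w[:,2]-.058)<.004)&(np.hypot(*(w-ax)[:,:2].T)<.09);print(cv2.minAreaRect((w[k][:,:2]*1000).astype(np.float32)),np.median(w[k][:,2]))
cv2.imwrite("pics/i.png",cv2.cvtColor(cv2.resize(p["frame"][100:310,115:395],(800,600),interpolation=cv2.INTER_CUBIC),cv2.COLOR_RGB2BGR))
E
```

```text
21.825 [0.48662346 0.07617002 0.22029134]
0.91 0.09911039112315205 ((485.4700622558594, 73.33067321777344), 10.986021041870117) 0.043324972704484245 171.33036508009738
((513.7173461914062, 67.78425598144531), (114.11322784423828, 94.93628692626953), 78.09593963623047) 0.05854364568733958
```

View pics/i.png

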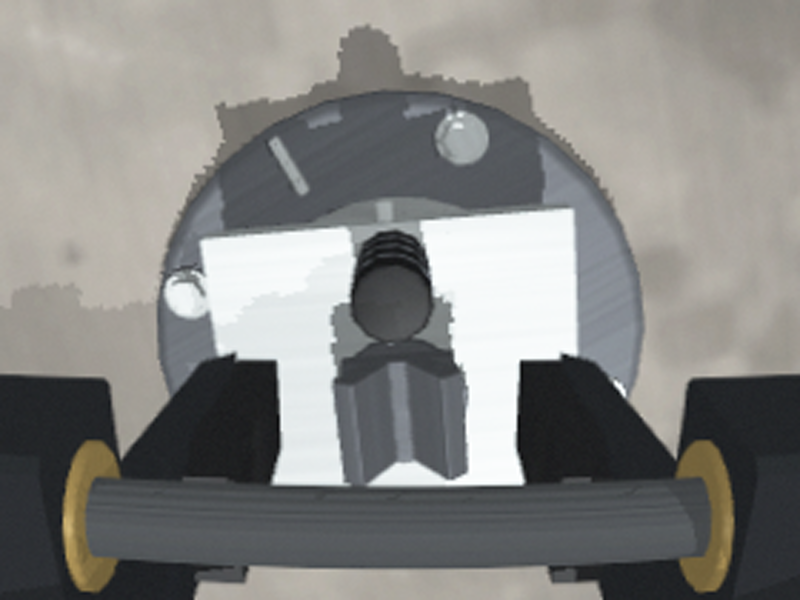

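```bash
python3 -c "
from plant import workorder; print(workorder.finish_job())"
```

```text
the job is handed in; nothing more can be done
None
```

The pin is fully home in the hidden socket, released and standing upright. The job is handed in, with no verdict reported. I took the pin from its block, stood it in the plate's hole and cranked the plate clockwise past the mark. I then felt along the disc at about 9 N until the pin dropped in and pressed it home.

- **Pin height:** the tool sank 18 mm between touching the disc and being fully home, as it should. In the last picture the top of the grip is 99 mm above the table, against about 98 mm expected for a seated pin.
- **Plate angle:** the pin stands about 26 degrees clockwise of the mark. The plate's own outline gives about 30 degrees, partly hidden by the gripper. Both are within limits.
- **Forces:** the highest reading at the end of a move was about 14 N, against the 40 N limit.
- **Robot and bystanders:** the gripper is open and raised clear. I never went near the jar, spanner or timber, but I did not measure them again at the end.
- **Time:** about 22 s of the 64 s allowed.

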